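Show a notched test slide to the bench reader

TASK

First press the reading station's push button fully down to wake it. Then pick up the one glass slide that has a notch in a corner (the notch marks its frosted label end), gripping it by the clear end so that the label stays uncovered, and finish holding it still and level, label face up, with the middle of the frosted end centred 20 to 30 mm above the station's round window and that end pointing at the camera post; the slide must not rest on the station. Keep holding it there at the end, and leave the two plain slides and everything else on the bench where they are.

Things in the scene. Friction and masses are not known exactly. Their poses are not given: they have to be found in the camera images.
- slide: The only slide with a notch: glass, 100 x 32 x 6 mm, about 50 g, lying loose, label face up, on a rest. Origin: centre of the underside of the full outline. x: along its length to the frosted label end (paler, x +14 to +50 mm; the remainder is clear); z: out of the label face. Notch: 9 x 9 mm square cut from the +x, -y corner, the right-hand one looking towards the frosted end.
- rest_a: Black rubber block under the notched slide, 60 (x) x 20 (y) x 20 (z) mm, fixed to the bench, one of three alike. Origin: centre of its underside. The slide lies along it, centred within 4 mm, its underside 20 mm above the bench, overhanging by about 20 mm at each end and 6 mm at each long edge.
- slide_label (a point): Middle of the frosted label area, on the upper (label) face of the slide: at x = +30, y = 0, z = +6 mm from the slide's origin.
- blank_1: A plain slide of the same glass, size and frosted end, on its own rest, but with four square corners: no notch. Leave it lying. Origin: centre of its underside, x along its length.
- blank_2: Another plain slide like blank_1, on its own rest. Leave it lying. Origin: centre of its underside, x along its length.
- reader: Reading station, fixed: grey light box 100 x 100 mm, 38 mm high, a round white window 40 mm across in its top. Origin: under the box's middle, at bench level; x points from the window to the camera post (16 mm thick, 125 mm from the window centre; camera on top, up to 0.22 m above the bench, no nearer than 80 mm to the window's axis). The button is on a low foot 78 mm along -y.
- window (a point): Centre of the station's round window, 40 mm above the bench, 2 mm over the light box's top. Axes as the station's.
- lamp_button (a joint): Travel of the push button in m: 0 up, 0.006 fully down. Springs back by itself; fully down takes 5 N. It must pass 0.0045.
- lamp_button_top (a point): Centre of the push button's top (grey disc, 26 mm across), pressed straight down.
- spool: Solder-wire spool, 52 mm across, 36 mm high, standing loose. Bystander. Origin: centre of its underside.
- motor: Small drone motor, 28 mm across, 32 mm high with its shaft, standing loose. Bystander. Origin: centre of its underside.
- dropper: White bottle, 40 mm across, 100 mm high, standing loose. Bystander. Origin: centre of its underside.
- screwdriver: Screwdriver, 180 mm long, lying loose along its x axis. Bystander.
- mouse: Grey computer mouse 100 x 60 x 32 mm, loose. Bystander. Origin: centre of its underside.
- quad_frame: Black four-armed drone frame about 210 mm across the motors, lying loose. Bystander. Origin: centre of its underside.
Mind the look-alikes: they are no part of the job. Leave any blue or turquoise look-alike of the slide alone.

How it is judged:
On the way, in this order (a step that is already met when the one before it is completed fails the run):
1. the station's push button is pressed down (value of joint lamp_button above 0.0045 m), for 0.05 s.
2. the notched slide is lifted off its rest in the fingers, gripped clear of the label (height (world z) of slide above 0.045 m and contact force between slide and the fingers above 1 N and distance between the grasp point and slide_label above 0.03 m), for 0.2 s.
At the end, for the whole second after the job is handed in: Notched slide held in the fingers, 30 mm or more from mid-label, label up, level within 0.15 rad; label centred within 15 mm over the window, its face 14 to 50 mm above it; frosted end towards the post within 0.3 rad; still, not touching the station; button up (contact force between slide and the fingers above 1 N and distance between the grasp point and slide_label above 0.03 m and horizontal distance between slide_label and window below 0.015 m and z of slide_label in the frame of window between 0.014 and 0.05 m and angle between slide's own z axis and vertical below 0.15 rad and angle between the x axis of slide and the x axis of reader, either way round below 0.3 rad and x of slide in the frame of reader below -0.01 m and contact force between slide and reader below 0.1 N and linear speed of slide below 0.03 m/s and value of joint lamp_button below 0.002 m); the arm keeps its last pose, push and grip.
It fails at once if a plain slide is shifted by more than 15 mm (distance of any of blank_1, blank_2 from where it was at the start of the episode above 0.015 m).
It fails at once if a bystander is shifted by more than 20 mm (distance of any of spool, motor, dropper, screwdriver, mouse, quad_frame from where it was at the start of the episode above 0.02 m).
It fails at once if the slide is knocked hard against the station (over 10 N) (contact force between slide and reader above 10 N).
It also fails if it takes over 46 s, if anything falls off the work surface, if the arm or the gripper's body presses on something with over 40 N, if the wrist force passes 120 N, or if a joint passes its speed limit or range.

ROBOT

A 7-joint arm with a two-finger parallel gripper is mounted at the origin on the work surface. World frame = base frame: x ahead of the robot, y to its left, z up, the work surface at z = 0. Lengths are in m, angles in rad, forces in N, time in s.
With the tool pointing down it reaches from about 0.4 to 0.85 m from the base axis. Payload 4.5 kg.
Tool frame: the origin (TCP) lies at the very end of the fingers, on their centre line; the grasp point (between the pads) lies 19 mm behind it; z points along the fingers, y is the line along which they close (so a half turn about z gives the same grasp; the last joint's range is limited). The gripper opens to 88 mm and grips with 3 to 60 N. Pads are 18 mm wide; open, the fingers measure 123 mm over their backs; the gripper's body (75 mm by 187 mm) begins 45 mm behind the grasp point.
Start: joints at [-1.096, 0.689, -0.195, 1.565, 0.157, 0.902, -0.215], TCP at [0.267, 0.565, 0.239] pointing down, gripper open.
Joint ranges: [-3.01, 3.01], [-0.46, 2.08], [-1.47, 1.51], [0.13, 2.56], [-1, 4.14], [0.04, 2.09], [-2.66, 2.66]. Speed limits (rad/s): [2.57, 2.57, 3.14, 3.14, 3.14, 3.14, 3.14].

INTERFACE

Orientations are given as a unit quaternion [x, y, z, w].
In Python, from plant import r, eyes, nets gives the robot as it stands.
- The arm moves only by the shell command python3 -m pendant 'ROWS' [FORCE]. ROWS is JSON, a list of rows, each an object of numbers: "claw": the opening, from 0 (shut) to 1 (fully open); "dx", "dy", "dz": the shift along the world's x, y, z in mm; "twist": the turn about the world's z in rad. In form: [{"claw": .., "dx": .., "dy": .., "dz": .., "twist": ..}, ...]. A call has 1 to 8 rows; each row is the pose to reach, as a shift and turn from the pose commanded when the call began; what a row does not reach only later rows make up. A row lasts 1/10 s, in which the tool goes at most 50 mm and 8.59 degrees, less where a joint would pass 70% of its speed; a pose out of reach is approached as far as the arm can. A call with a gripper value outside its range is refused whole. The fingers move at their own pace and stop on an object; FORCE is the grip in N (left out, the last holds). Time passes only in rows, so rows that repeat a pose let the fingers close. It gives the time, the measured TCP pose, the force, the opening and the grip force at its end, in the units of the state.
- r.get_state(): the state, without advancing time (a new reading comes with each control period).
- eyes.snapshot(name): name is "scene" or "top"; returns (picture, depth): 400x640x3 uint8, blue, green, red; 400x640 float32, m along the optical axis (not along the pixel's ray), 0 where there is no reading.
- eyes.camera_info(name): a dict with "K" (3x3 intrinsics, pixels), "world_to_cam" (4x4, takes a point from world to camera coordinates). Camera axes: x right, y down, z forward; pixel columns grow to the right and rows downward; lengths in m; the calibration is good to about 2 mm. A picture is of the moment at which its call begins. camera_info takes no time and is no camera call.
- r.finish_job(): hands the job in; it is judged then, once.
Trained networks look in the newest picture that a camera, given by its name, has taken for a name from the list of things; names that differ only in an ending like _2 or _b are one class to them, and where a whole thing is asked for, a point or a joint stands for the part that bears it (a point fixed in the world has none). Each returns a list of dicts, best first, with "confidence" (0 to 1); they miss things now and then, are a little off and sometimes report something else, mostly with a low value. They report only what shows in the picture. A call takes as long as a camera call. They do not tell look-alikes from the thing itself.
- nets.spot_in(camera, query): "box" ([left, top, width, height] as shares, 0 to 1, of the picture: columns of its width, rows of its height, round what is visible of it).
- nets.place_of(camera, query): "position" ([column, row] as shares, 0 to 1, of the picture: columns of its width, rows of its height: a listed point, or the origin of a listed thing).
The state is a dict: "clock": time; "q": joint angles; "qd": joint speeds; "joint_torque": joint torques, N m; "tool_pos": TCP position; "eef_rot": TCP orientation; "contact_force": force on the tool from outside, world axes, zero at the start; "moment": the same for the moment, N m; "opening": opening from 0.0 (shut) to 1.0 (fully open); "finger_force": force on a finger pad.
Only numpy, scipy, OpenCV 4.12 (cv2) and the standard library are available. Lean on these libraries where they do the work, as an engineer would, in place of code of your own. Each camera call takes 0.05 s, during which the arm holds its last target. There are 200 camera calls.

## Working session

There is one attempt and no reset: what is moved stays moved. The work goes in short steps, Python scripts to look and compute and a shell command to move; the robot and the scene stay as the last step left them, time stands still between calls to the robot, and variables do not carry over. Pictures are saved under pics/ and viewed, at most 10 in all, crops included, and the job is handed in when it is done.

```bash
mkdir -p pics
cat > h.py <<'E'
import numpy as np, cv2
from plant import r, eyes, nets
def px2w(cam,u,v,z):
    c=eyes.camera_info(cam);K=np.array(c["K"]);T=np.linalg.inv(np.array(c["world_to_cam"]))
    d=T[:3,:3]@np.linalg.solve(K,[u,v,1]);o=T[:3,3]
    return o+d*(z-o[2])/d[2]
def w2px(cam,p):
    c=eyes.camera_info(cam);q=np.array(c["world_to_cam"])@np.r_[p,1]
    q=np.array(c["K"])@q[:3];return q[:2]/q[2]
E
python3 - <<'E'
from h import *
for n in("scene","top"):
    p,d=eyes.snapshot(n);cv2.imwrite(f"pics/{n}0.png",p);np.save(f"{n}0.npy",d)
    c=eyes.camera_info(n);print(n,np.linalg.inv(c["world_to_cam"])[:3,3].round(2))
s=r.get_state();print(s["clock"],s["tool_pos"],s["eef_rot"],s["opening"])
E
```

```text
scene [0.98 0.61 0.78]
top [0.41 0.21 1.28]
0.1 [0.26648238 0.56472839 0.23799824] [ 2.18603946e-01  9.75813324e-01 -8.10742091e-04 -1.15702088e-04] 0.9983901813311128
```

View pics/top0.png

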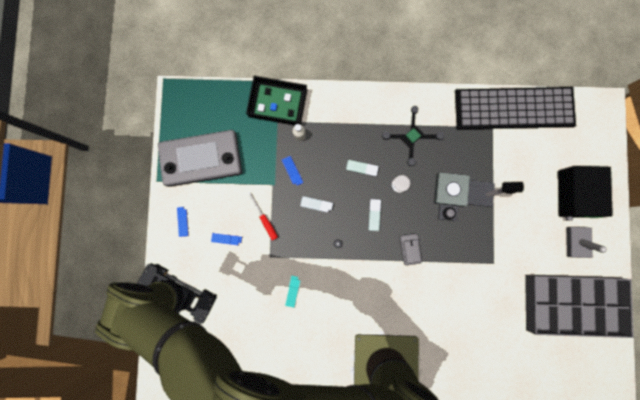

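View pics/scene0.png

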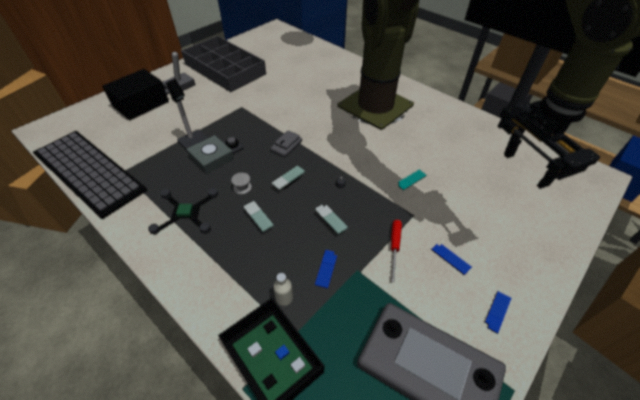

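Clear slides in the top view are at (362,168), (316,204) and (375,215). The look-alikes are blue at (292,170), (182,222) and (227,239), and turquoise at (292,291). The station window is at (453,189), the button at about (449,212), and the camera post to the right at about (512,187). I'll crop the three clear slides up close.

Run:
```python
from h import *
t=cv2.imread("pics/top0.png");s=cv2.imread("pics/scene0.png")
f=lambda i,u,v,w=26:cv2.resize(i[v-w:v+w,u-w:u+w],(260,260),interpolation=cv2.INTER_CUBIC)
a=np.hstack([f(t,362,168),f(t,316,204),f(t,375,215)])
b=np.hstack([f(s,258,217),f(s,331,219),f(s,288,177)])
cv2.imwrite("pics/c1.png",np.vstack([a,b]))
for n in("slide","reader","window","lamp_button_top","slide_label"):
    for d in nets.place_of("top",n)[:4]: print(n,np.round(np.array(d["position"])*[640,400],1),round(d["confidence"],2))
```

```text
slide [289.2 169.8] 0.79
slide [184.2 220.5] 0.79
slide [318.4 203.3] 0.74
slide [293.6 289.2] 0.72
reader [449.9 193.6] 0.71
window [451.7 186.8] 0.83
window [396.6 184.1] 0.69
lamp_button_top [450.5 211.8] 0.45
slide_label [236.8 240.7] 0.84
slide_label [324.1 206.8] 0.82
slide_label [294.5 179.4] 0.73
slide_label [291.2 281.7] 0.68
```

View pics/c1.png

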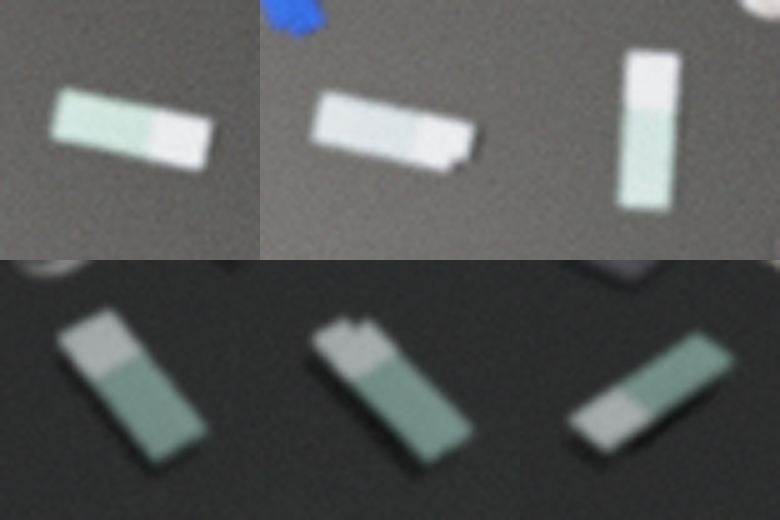

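The crop shows the middle slide, top (316,204), as the only one with a notch. Its frosted end points right at about (326,207), with the notch at its lower right corner. The other two have square corners. Now I'll measure.

Run:
```python
from h import *
t=cv2.imread("pics/top0.png")
def seg(u,v,w,th,z,hi=True):
    g=cv2.cvtColor(t,cv2.COLOR_BGR2GRAY)[v-w:v+w,u-w:u+w]
    m=(g>th).astype(np.uint8);n,l,st,c=cv2.connectedComponentsWithStats(m)
    k=l[w,w];pts=np.argwhere(l==k)[:,::-1]+[u-w,v-w]
    W=np.array([px2w("top",a,b,z)[:2] for a,b in pts])
    rc=cv2.minAreaRect((W*1000).astype(np.float32));return W.mean(0),rc
print("slide",seg(316,204,24,150,.026))
print("b1",seg(362,168,22,150,.026));print("b2",seg(375,215,22,150,.026))
print("window",seg(453,189,14,185,.040))
for n,u,v,z in(("btn",450,212,.02),("postbase",490,187,0),("postcam",512,187,.2),("box L",438,189,.038),("box R",470,189,.038),("spool",401,184,.036),("motor",338,244,.03),("mouse",411,250,.03),("screwtop",252,196,.02),("dropper",299,131,.1),("quadmid",414,135,.03),("quadlow",411,162,.03)):print(n,px2w("top",u,v,z).round(3))
D=np.load("top0.npy");T=np.linalg.inv(eyes.camera_info("top")["world_to_cam"]);K=np.array(eyes.camera_info("top")["K"])
def h(u,v): return (T@np.r_[np.linalg.solve(K,[u,v,1])*D[v,u],1])[:3].round(3)
for p in((316,204),(453,189),(450,212),(444,182),(512,187),(411,250)):print(p,h(*p))
for b in("reader","lamp_button_top"):
    for x in nets.spot_in("top",b)[:1]:print(b,np.multiply(x["box"],[640,400,640,400]).round(1))
f=cv2.resize(t[155:230,425:530],(735,525),interpolation=cv2.INTER_CUBIC);cv2.imwrite("pics/c2.png",f)
```

```text
slide (array([0.51825717, 0.23794772]), ((517.6831665039062, 237.15274047851562), (103.51703643798828, 36.87694549560547), 79.33262634277344))
b1 (array([0.64328246, 0.09009995]), ((643.1096801757812, 90.375732421875), (103.02960968017578, 35.34288024902344), 79.56884002685547))
b2 (array([0.48968444, 0.04629854]), ((489.4151306152344, 46.480308532714844), (34.91267013549805, 102.8534164428711), 87.39250946044922))
window (array([ 0.58007504, -0.20562908]), ((580.0679321289062, -204.8829345703125), (35.847206115722656, 38.961448669433594), 1.6432238817214966))
btn [ 0.505 -0.202  0.02 ]
postbase [ 0.594 -0.342  0.   ]
postcam [ 0.567 -0.317  0.2  ]
box L [ 0.577 -0.157  0.038]
box R [ 0.58  -0.26   0.038]
spool [ 0.59  -0.037  0.036]
motor [0.39  0.162 0.03 ]
mouse [ 0.378 -0.073  0.03 ]
screwtop [0.539 0.448 0.02 ]
dropper [0.739 0.296 0.1  ]
quadmid [ 0.756 -0.079  0.03 ]
quadlow [ 0.665 -0.071  0.03 ]
(316, 204) [0.518 0.237 0.027]
(453, 189) [ 0.578 -0.204  0.043]
(450, 212) [ 0.504 -0.197  0.033]
(444, 182) [ 0.601 -0.176  0.038]
(512, 187) [ 0.567 -0.315  0.203]
(411, 250) [ 0.378 -0.072  0.035]
reader [433.9 172.3  91.   51.5]
lamp_button_top [447.8 210.3   4.1   7.8]
```

View pics/c2.png

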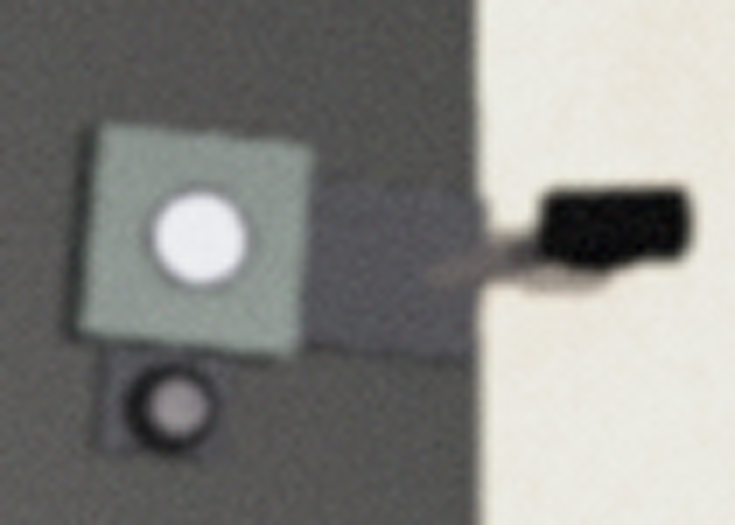

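Crop 2 shows the window centre at top (453.6,189.0) and the button disc at (450.4,213.1). The station's x axis runs right and about 6° down, so its yaw is about -96°. The slide's yaw is about -100.7°, centre (0.518,0.237). I'll move over the slide first with the tool's y axis across it, then on to the button.

```bash
python3 -c "
from h import *
print(px2w('top',450.4,213.1,.033),px2w('top',453.6,189,.04))"
python3 -m pendant '[{"claw":0,"dx":240,"dy":-360,"dz":-40,"twist":-1.316},{"claw":0,"dx":240,"dy":-360,"dz":-40,"twist":-1.316},{"claw":0,"dx":240,"dy":-360,"dz":-40,"twist":-1.316},{"claw":0,"dx":240,"dy":-360,"dz":-40,"twist":-1.316},{"claw":0,"dx":240,"dy":-360,"dz":-40,"twist":-1.316},{"claw":0,"dx":240,"dy":-360,"dz":-40,"twist":-1.316},{"claw":0,"dx":240,"dy":-360,"dz":-40,"twist":-1.316},{"claw":0,"dx":240,"dy":-360,"dz":-40,"twist":-1.316}]' 20
```

```text
[ 0.50053907 -0.19887957  0.033     ] [ 0.57847155 -0.2067751   0.04      ]
clock: 1.25
tool_pos: [0.4886, 0.2324, 0.2021]
eef_rot: [0.733, 0.68, 0.0, 0.0]
contact_force: [0.4, 0.5, -0.7]
opening: 0.3
finger_force: 0.0
```

```bash
python3 -m pendant '[{"claw":0,"dx":5,"dy":-380,"dz":-80,"twist":-0.1},{"claw":0,"dx":5,"dy":-380,"dz":-80,"twist":-0.1},{"claw":0,"dx":5,"dy":-380,"dz":-80,"twist":-0.1},{"claw":0,"dx":5,"dy":-380,"dz":-80,"twist":-0.1},{"claw":0,"dx":5,"dy":-380,"dz":-80,"twist":-0.1},{"claw":0,"dx":5,"dy":-380,"dz":-80,"twist":-0.1},{"claw":0,"dx":5,"dy":-380,"dz":-80,"twist":-0.1},{"claw":0,"dx":5,"dy":-380,"dz":-80,"twist":-0.1}]'
python3 -m pendant '[{"claw":0},{"claw":0},{"claw":0}]'
```

```text
clock: 2.05
tool_pos: [0.4923, -0.1497, 0.1215]
eef_rot: [0.765, 0.644, -0.0, 0.001]
contact_force: [0.7, 0.4, -0.7]
opening: 0.006
finger_force: 0.0validation failed for argument at $[0]...
```

```bash
python3 -m pendant '[{"claw":0,"dx":8,"dy":-49,"dz":-40,"twist":0},{"claw":0,"dx":8,"dy":-49,"dz":-70,"twist":0},{"claw":0,"dx":8,"dy":-49,"dz":-70,"twist":0},{"claw":0,"dx":8,"dy":-49,"dz":-70,"twist":0},{"claw":0,"dx":8,"dy":-49,"dz":-70,"twist":0}]'
python3 - <<'E'
from h import *
p,d=eyes.snapshot("scene");u,v=w2px("scene",[.5,-.199,.033]).astype(int)
cv2.imwrite("pics/c3.png",cv2.resize(p[max(v-60,0):v+50,u-70:u+70],(763,600),interpolation=cv2.INTER_CUBIC))
E
```

```text
clock: 2.55
tool_pos: [0.5017, -0.1936, 0.0535]
eef_rot: [0.764, 0.645, 0.001, 0.001]
contact_force: [0.3, 0.1, 1.2]
opening: 0.006
finger_force: 0.0
```

View pics/c3.png

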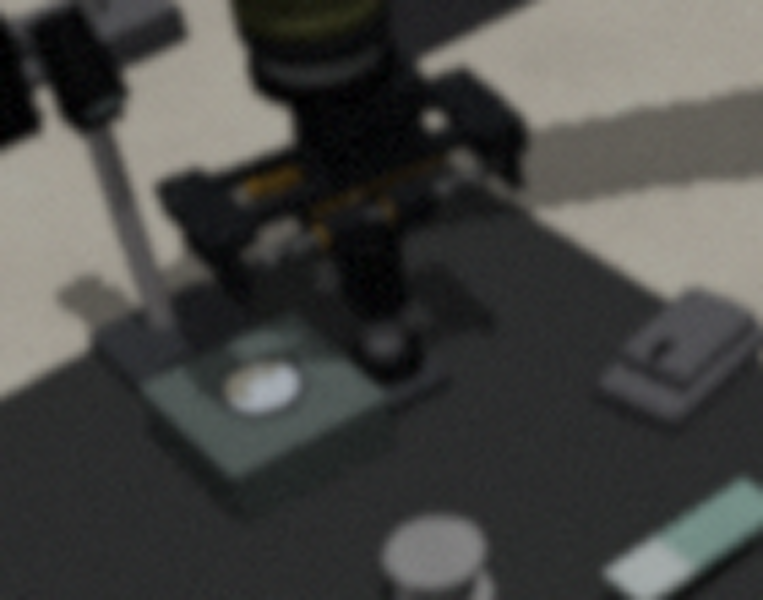

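The closed fingertips hang just over the button at crop (385,345). Pressing in small steps.

```bash
python3 -m pendant '[{"claw":0,"dx":-1,"dy":-4,"dz":-12,"twist":0},{"claw":0,"dx":-1,"dy":-4,"dz":-18,"twist":0},{"claw":0,"dx":-1,"dy":-4,"dz":-20,"twist":0},{"claw":0,"dx":-1,"dy":-4,"dz":-20,"twist":0}]'
python3 -m pendant '[{"claw":0,"dx":0,"dy":0,"dz":-2,"twist":0},{"claw":0,"dx":0,"dy":0,"dz":-3,"twist":0},{"claw":0,"dx":0,"dy":0,"dz":-3,"twist":0}]'
```

```text
clock: 3.0
tool_pos: [0.4997, -0.1992, 0.0318]
eef_rot: [0.765, 0.645, 0.0, 0.0]
contact_force: [0.4, -0.2, 3.0]
opening: 0.007
finger_force: 1.4
clock: 3.3
tool_pos: [0.4997, -0.1992, 0.029]
eef_rot: [0.765, 0.644, 0.0, 0.0]
contact_force: [-0.8, 0.0, 3.8]
opening: 0.004
finger_force: 2.2
```

```bash
python3 -m pendant '[{"claw":0,"dx":0,"dy":0,"dz":-2,"twist":0},{"claw":0,"dx":0,"dy":0,"dz":-3,"twist":0},{"claw":0,"dx":0,"dy":0,"dz":-3,"twist":0}]'
python3 -m pendant '[{"claw":0,"dx":0,"dy":0,"dz":-1,"twist":0},{"claw":0,"dx":0,"dy":0,"dz":-2,"twist":0},{"claw":0,"dx":0,"dy":0,"dz":-2,"twist":0}]'
```

```text
clock: 3.6
tool_pos: [0.4997, -0.1993, 0.0281]
eef_rot: [0.765, 0.644, 0.0, 0.001]
contact_force: [-2.8, 1.3, 24.1]
opening: 0.008
finger_force: 12.1
clock: 3.9
tool_pos: [0.4998, -0.1993, 0.0278]
eef_rot: [0.765, 0.644, 0.0, 0.001]
contact_force: [-5.2, 1.8, 41.1]
opening: 0.006
finger_force: 20.5
```

The button is bottomed out: the force rose sharply to 41 N with no further travel. Now I'll lift off and go to the clear end of the slide.

```bash
python3 -m pendant '[{"claw":0,"dx":0,"dy":0,"dz":50,"twist":0},{"claw":0,"dx":0,"dy":0,"dz":90,"twist":0},{"claw":0.7,"dx":12,"dy":250,"dz":90,"twist":0},{"claw":0.7,"dx":12,"dy":250,"dz":90,"twist":0},{"claw":0.7,"dx":12,"dy":250,"dz":90,"twist":0},{"claw":0.7,"dx":12,"dy":250,"dz":90,"twist":0},{"claw":0.7,"dx":12,"dy":250,"dz":90,"twist":0},{"claw":0.7,"dx":12,"dy":250,"dz":90,"twist":0}]'
python3 -m pendant '[{"claw":0.7,"dx":12,"dy":220,"dz":0,"twist":-0.015},{"claw":0.7,"dx":12,"dy":220,"dz":0,"twist":-0.015},{"claw":0.7,"dx":12,"dy":220,"dz":0,"twist":-0.015},{"claw":0.7,"dx":12,"dy":220,"dz":0,"twist":-0.015},{"claw":0.7,"dx":12,"dy":220,"dz":0,"twist":-0.015},{"claw":0.7,"dx":12,"dy":220,"dz":0,"twist":-0.015},{"claw":0.7,"dx":12,"dy":220,"dz":0,"twist":-0.015}]'
```

```text
clock: 4.7
tool_pos: [0.5113, 0.0614, 0.1134]
eef_rot: [0.76, 0.65, 0.002, -0.002]
contact_force: [-0.2, -0.5, 0.1]
opening: 0.526
finger_force: 0.0
clock: 5.4
tool_pos: [0.5232, 0.2694, 0.1134]
eef_rot: [0.769, 0.639, -0.001, 0.0]
contact_force: [0.2, -1.0, 0.2]
opening: 0.697
finger_force: 0.0
```

```bash
python3 -m pendant '[{"claw":0.7,"dx":1,"dy":1,"dz":-40,"twist":0},{"claw":0.7,"dx":1,"dy":1,"dz":-65,"twist":0},{"claw":0.7,"dx":1,"dy":1,"dz":-65,"twist":0},{"claw":0.7,"dx":1,"dy":1,"dz":-65,"twist":0}]'
python3 - <<'E'
from h import *
p,d=eyes.snapshot("scene");u,v=331,219
o=[]
f=cv2.resize(p[v-60:v+50,u-70:u+70],(763,600),interpolation=cv2.INTER_CUBIC)
for z in (.05,.026):
  a=(w2px("scene",[.524,.2706,z])-[u-70,v-60])*5.45;cv2.circle(f,tuple(int(i) for i in a),4,(0,0,255),-1)
cv2.imwrite("pics/c4.png",f)
E
```

```text
clock: 5.8
tool_pos: [0.5249, 0.2694, 0.0492]
eef_rot: [0.77, 0.638, -0.001, 0.0]
contact_force: [0.2, 1.0, 0.5]
opening: 0.703
finger_force: 0.0
```

View pics/c4.png

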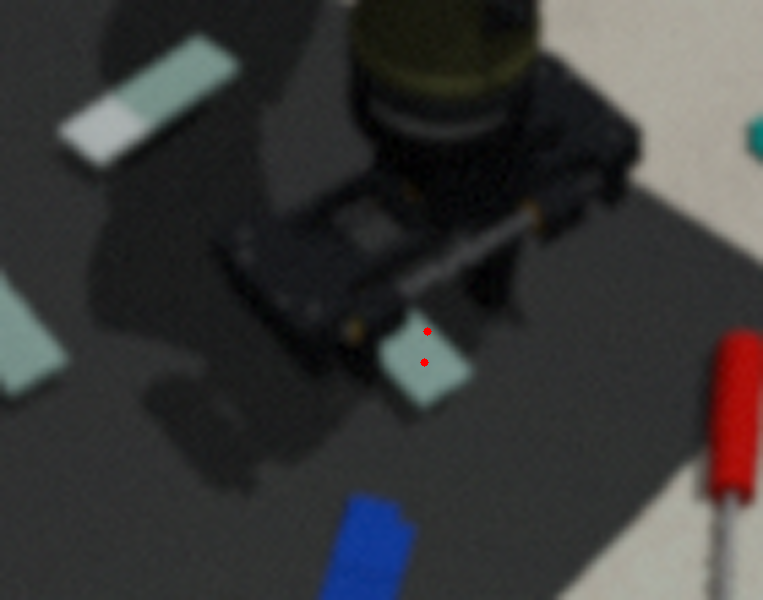

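The clear end shows between the fingers at crop (425,360), and the planned grasp mark sits on it, centred across its width. Going down and closing.

```bash
python3 -m pendant '[{"claw":0.7,"dx":-1,"dy":1,"dz":-20,"twist":0},{"claw":0.7,"dx":-1,"dy":1,"dz":-41,"twist":0},{"claw":0.7,"dx":-1,"dy":1,"dz":-41,"twist":0},{"claw":0.5,"dx":-1,"dy":1,"dz":-41,"twist":0},{"claw":0.45,"dx":-1,"dy":1,"dz":-41,"twist":0},{"claw":0.4,"dx":-1,"dy":1,"dz":-41,"twist":0},{"claw":0.3,"dx":-1,"dy":1,"dz":-41,"twist":0},{"claw":0.25,"dx":-1,"dy":1,"dz":-41,"twist":0}]' 20
python3 -m pendant '[{"claw":0.2,"dx":0,"dy":0,"dz":0,"twist":0},{"claw":0.2,"dx":0,"dy":0,"dz":0,"twist":0},{"claw":0.2,"dx":0,"dy":0,"dz":0,"twist":0}]' 20
```

```text
clock: 6.65
tool_pos: [0.5241, 0.2731, 0.0087]
eef_rot: [0.769, 0.639, 0.001, 0.0]
contact_force: [-1.0, -0.3, 4.2]
opening: 0.357
finger_force: 20.0
clock: 6.95
tool_pos: [0.5241, 0.2732, 0.0086]
eef_rot: [0.769, 0.639, 0.001, 0.0]
contact_force: [-0.3, 0.5, 5.3]
opening: 0.356
finger_force: 20.0
```

Gripped at a width of 31 mm with 20 N. Lifting.

```bash
python3 -m pendant '[{"claw":0.2,"dx":0,"dy":0,"dz":15,"twist":0},{"claw":0.2,"dx":0,"dy":0,"dz":35,"twist":0},{"claw":0.2,"dx":0,"dy":0,"dz":60,"twist":0},{"claw":0.2,"dx":0,"dy":0,"dz":85,"twist":0},{"claw":0.2,"dx":0,"dy":0,"dz":100,"twist":0},{"claw":0.2,"dx":0,"dy":0,"dz":100,"twist":0},{"claw":0.2,"dx":0,"dy":0,"dz":100,"twist":0},{"claw":0.2,"dx":0,"dy":0,"dz":100,"twist":0}]'
python3 - <<'E'
from h import *
p,d=eyes.snapshot("scene");u,v=w2px("scene",[.52,.24,.12]).astype(int)
cv2.imwrite("pics/c5.png",cv2.resize(p[v-60:v+50,u-70:u+70],(763,600),interpolation=cv2.INTER_CUBIC))
t,D=eyes.snapshot("top");cv2.imwrite("pics/top5.png",t)
E
```

```text
clock: 7.75
tool_pos: [0.5227, 0.2725, 0.1068]
eef_rot: [0.769, 0.639, -0.001, -0.0]
contact_force: [0.0, 0.0, -0.5]
opening: 0.357
finger_force: 20.0
```

View pics/c5.png

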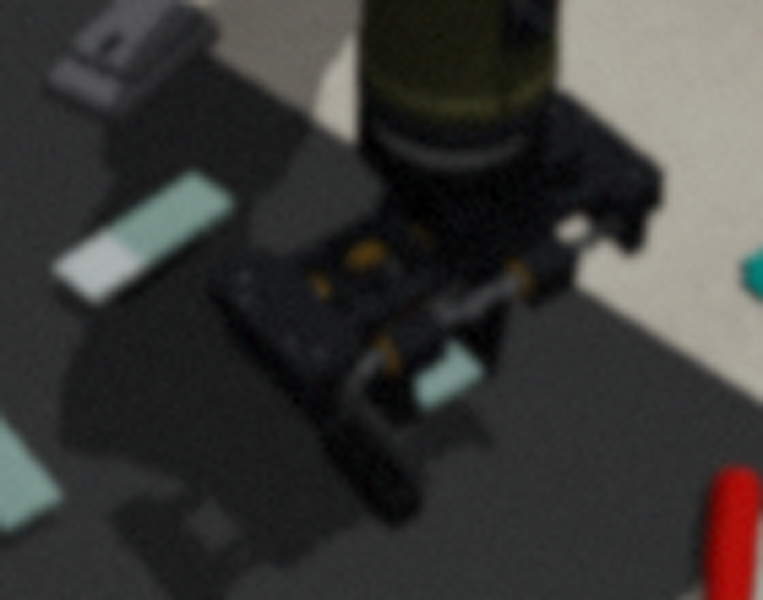

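Held at crop (450,375) and level so far. The grasp-to-label offset is 66.6 mm along the slide, so the TCP target is about (0.586,-0.141,0.048).

```bash
python3 -m pendant '[{"claw":0.2,"dx":4,"dy":-25,"dz":0,"twist":0.01},{"claw":0.2,"dx":10,"dy":-65,"dz":0,"twist":0.02},{"claw":0.2,"dx":16,"dy":-105,"dz":0,"twist":0.04},{"claw":0.2,"dx":22,"dy":-145,"dz":0,"twist":0.06},{"claw":0.2,"dx":28,"dy":-185,"dz":0,"twist":0.079},{"claw":0.2,"dx":34,"dy":-225,"dz":0,"twist":0.079},{"claw":0.2,"dx":40,"dy":-265,"dz":0,"twist":0.079},{"claw":0.2,"dx":46,"dy":-290,"dz":0,"twist":0.079}]'
python3 -m pendant '[{"claw":0.2,"dx":5,"dy":-35,"dz":0,"twist":0},{"claw":0.2,"dx":10,"dy":-70,"dz":0,"twist":0},{"claw":0.2,"dx":14,"dy":-95,"dz":0,"twist":0},{"claw":0.2,"dx":17,"dy":-112,"dz":0,"twist":0},{"claw":0.2,"dx":17,"dy":-120,"dz":0,"twist":0},{"claw":0.2,"dx":17,"dy":-120,"dz":0,"twist":0},{"claw":0.2,"dx":17,"dy":-120,"dz":0,"twist":0}]'
```

```text
clock: 8.65
tool_pos: [0.569, -0.0216, 0.1072]
eef_rot: [0.745, 0.667, -0.001, 0.0]
contact_force: [0.6, 0.2, -0.1]
opening: 0.356
finger_force: 20.0
clock: 9.35
tool_pos: [0.5865, -0.1351, 0.1076]
eef_rot: [0.743, 0.669, 0.0, -0.001]
contact_force: [-0.3, -0.1, -0.5]
opening: 0.358
finger_force: 20.0
```

```bash
python3 -m pendant '[{"claw":0.2,"dx":-1,"dy":-5,"dz":-12,"twist":0},{"claw":0.2,"dx":-1,"dy":-5,"dz":-28,"twist":0},{"claw":0.2,"dx":-1,"dy":-5,"dz":-42,"twist":0},{"claw":0.2,"dx":-1,"dy":-5,"dz":-52,"twist":0},{"claw":0.2,"dx":-1,"dy":-5,"dz":-58,"twist":0},{"claw":0.2,"dx":-1,"dy":-5,"dz":-58,"twist":0},{"claw":0.2,"dx":-1,"dy":-5,"dz":-58,"twist":0},{"claw":0.2,"dx":-1,"dy":-5,"dz":-58,"twist":0}]'
python3 - <<'E'
from h import *
t,D=eyes.snapshot("top");p,d=eyes.snapshot("scene")
out=[]
for n,i,Z in(("top",t,D),("scene",p,d)):
    w=w2px(n,[.5785,-.2068,.065]);u,v=w.astype(int);k=8
    f=cv2.resize(i[v-30:v+30,u-24:u+24],None,fx=k,fy=k,interpolation=cv2.INTER_CUBIC)
    a=((w-[u-24,v-30]+.5)*k).astype(int);cv2.circle(f,tuple(int(x) for x in a),3,(0,0,255),-1);out.append(f)
    c=eyes.camera_info(n);K=np.array(c["K"]);T=np.linalg.inv(c["world_to_cam"])
    ax=np.array([-.106,-.994]);
    for s in(-.03,-.015,0,.01):
        uu,vv=np.round(w2px(n,np.r_[np.array([.5785,-.2068])+ax*s,.065])).astype(int)
        z=np.median(Z[vv-1:vv+2,uu-1:uu+2]);print(n,s,(T@np.r_[np.linalg.solve(K,[uu,vv,1])*z,1])[:3].round(4))
cv2.imwrite("pics/c6.png",np.hstack(out))
E
```

```text
clock: 10.15
tool_pos: [0.5861, -0.1422, 0.0505]
eef_rot: [0.744, 0.669, 0.0, 0.001]
contact_force: [-0.4, 0.1, -0.1]
opening: 0.354
finger_force: 20.0
top -0.03 [ 0.5565 -0.1219  0.2377]
top -0.015 [ 0.5545 -0.1298  0.2546]
top 0 [ 0.5514 -0.1386  0.2601]
top 0.01 [ 0.5504 -0.1436  0.2685]
scene -0.03 [ 0.6019 -0.1371  0.1004]
scene -0.015 [ 0.6193 -0.1141  0.1356]
scene 0 [ 0.6202 -0.1203  0.1395]
scene 0.01 [ 0.6197 -0.1293  0.141 ]
```

View pics/c6.png

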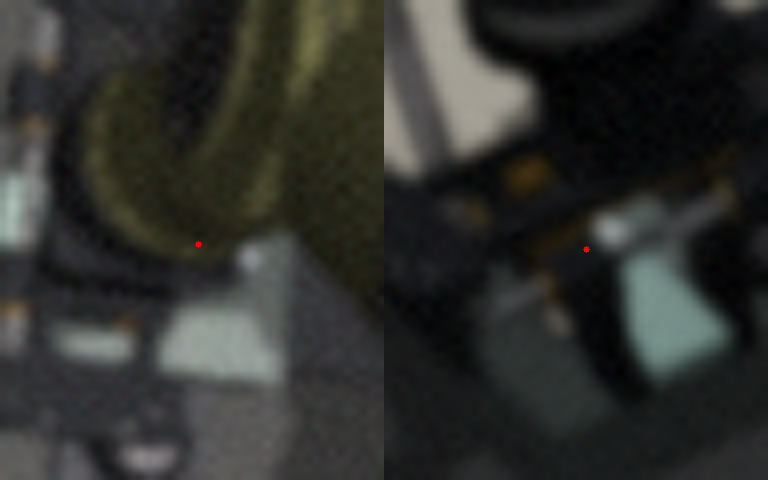

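The label is hidden by the gripper in both views. The clear end shows in the scene crop, with its end corners at about (655,385) and (735,333). I'll compare those with the expected pose.

Run:
```python
from h import *
w=w2px("scene",[.5785,-.2068,.065]).astype(int)
for c in((655,385),(735,333)):
    px=w-[24,30]+np.array([c[0]-384,c[1]])/8-.5
    print("seen",px.round(1),"at z .068 ->",px2w("scene",*px,.068).round(4),"at .062",px2w("scene",*px,.062).round(4))
a=np.radians(-96.0);x=np.array([np.cos(a),np.sin(a)]);y=np.array([-x[1],x[0]])
T=np.array(r.get_state()["tool_pos"]);L=T[:2]+.0666*x
print("label est",L,T[2]+.0174)
for s in(-1,1):
    q=np.r_[L-.08*x+s*.016*y,T[2]+.0174];print("pred",q.round(4),w2px("scene",q).round(1))
s=r.get_state();print(s["contact_force"],s["moment"])
```

```text
seen [215.4 158.6] at z .068 -> [ 0.608  -0.1249  0.068 ] at .062 [ 0.6049 -0.1312  0.062 ]
seen [225.4 152.1] at z .068 -> [ 0.5714 -0.1263  0.068 ] at .062 [ 0.568  -0.1325  0.062 ]
label est [ 0.57904536 -0.20848747] 0.06791173777374272
pred [ 0.5715 -0.1273  0.0679] [225.2 152. ]
pred [ 0.6033 -0.1306  0.0679] [215.5 156.9]
[ 0.52714231 -0.41310684 -0.60254065] [-0.01256626  0.05208853 -0.01242935]
```

The predicted end corners match the seen ones within about 1.7 px, so the slide hasn't slipped or tilted. The label is 28 mm up, so I'll lower it 3 mm and let it settle, then hand in.

```bash
python3 -m pendant '[{"claw":0.2,"dx":0,"dy":1,"dz":-2,"twist":0},{"claw":0.2,"dx":0,"dy":1,"dz":-3,"twist":0},{"claw":0.2,"dx":0,"dy":1,"dz":-3,"twist":0},{"claw":0.2,"dx":0,"dy":1,"dz":-3,"twist":0},{"claw":0.2,"dx":0,"dy":1,"dz":-3,"twist":0},{"claw":0.2,"dx":0,"dy":1,"dz":-3,"twist":0},{"claw":0.2,"dx":0,"dy":1,"dz":-3,"twist":0},{"claw":0.2,"dx":0,"dy":1,"dz":-3,"twist":0}]' && python3 -c "
from plant import r
print(r.finish_job())"
```

```text
clock: 11.05
tool_pos: [0.5856, -0.1412, 0.0469]
eef_rot: [0.744, 0.669, 0.0, 0.0]
contact_force: [0.1, 0.1, -1.0]
opening: 0.357
finger_force: 20.0
the job is handed in; nothing more can be done
None
```

I pressed the button to its stop and handed the job in at 11 s of the 46 s allowed, holding the notched slide by its clear end with the label an estimated 24 mm above the window and pointing at the post; the gripper hid the label from both cameras, so its position comes from the tool pose and the visible clear end, and the hand-in returned no verdict.

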